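Snap the lid onto a well plate with the bench lid press

ROBOT

A 7-joint arm with a two-finger parallel gripper is mounted at the origin on the work surface. World frame = base frame: x ahead of the robot, y to its left, z up, the work surface at z = 0. Lengths are in m, angles in rad, forces in N, time in s.
With the tool pointing down it reaches from about 0.425 to 0.8 m from the base axis. Payload 8.3 kg.
Tool frame: the origin (TCP) lies at the very end of the fingers, on their centre line; the grasp point (between the pads) lies 19 mm behind it (r.tcp_to_grasp is the z of the grasp point in the tool frame, in m); z points along the fingers, y is the direction in which the jaws open and shut (so a half turn about z gives the same grasp; the last joint's range is limited). The gripper opens to 85 mm and grips with 20 to 120 N. Pads are 22 mm wide; open, the fingers measure 114 mm over their backs; the gripper's body (76 mm by 85 mm) begins 54 mm behind the grasp point. The pads swing forward as they close: fully open they stand 13 mm farther back than shut.
Start: joints at [-1.368, 0.383, 0.016, 1.37, -0.006, 1.388, -0.046], TCP at [0.164, 0.603, 0.231] pointing down, gripper open.
Joint ranges: [-2.95, 2.95], [-0.25, 2.06], [-1.52, 1.56], [0.18, 2.33], [-1.44, 4.58], [0.02, 2.06], [-3.01, 3.01]. Speed limits (rad/s): [2.39, 2.39, 3.01, 3.01, 3.14, 3.14, 3.14].

INTERFACE

Orientations are given as a rotation vector (axis times angle).
In Python, from bench import monitor, get_image, camera_model, r gives the robot as it stands.
- The arm moves only by the tool carry_out, never from a script. Its argument "motion" is a list of rows, each an object of numbers: "jaw": the opening, from 0 (shut) to 1 (fully open); "tx", "ty", "tz": the shift along the world's x, y, z in m; "yaw": the turn about the world's z in degrees. In form: [{"jaw": .., "tx": .., "ty": .., "tz": .., "yaw": ..}, ...]. A call has 1 to 12 rows; each row shifts and turns the commanded pose from where the row before left it; what a row does not reach is not made up. A row lasts 1/12 s, in which the tool goes at most 41.7 mm and 7.16 degrees, less where a joint would pass 70% of its speed; a pose out of reach is approached as far as the arm can. A call is refused whole if a number of a shift passes 0.0417 or a number of a turn 7.16, either way. A call with a gripper value outside its range is refused whole. The fingers move at their own pace and stop on an object; "force" is the grip in N (left out, the last holds). Time passes only in rows, so rows that do not move let the fingers close. It gives the time, the measured TCP pose, the force and the opening at its end, in the units of the state.
- monitor.get_state(): the state, without advancing time (a new reading comes with each control period).
- get_image(name): name is "scene" or "top" or "wrist"; returns (picture, depth): 384x512x3 uint8, blue, green, red; 384x512 float32, m along the optical axis (not along the pixel's ray), 0 where there is no reading.
- camera_model(name): a dict with "vfov" (degrees; the focal length in pixels is half the picture's height over the tangent of half this angle, whatever the lens; pixels are square), "cx", "cy" (the principal point, pixels), "T" (4x4, takes a point from camera to world coordinates); the wrist camera has in their place "mount" (4x4, takes a point from camera to tool coordinates, whose origin is the TCP and whose axes are the flange's). Camera axes: x right, y down, z forward; pixel columns grow to the right and rows downward; lengths in m; the calibration is good to about 2 mm. The wrist camera is an equidistant fisheye: a pixel r from the principal point sees the ray r / f radians off the axis. A picture is of the moment at which its call begins: read the wrist's pose just before it. camera_model takes no time and is no camera call.
- r.close_job(): hands the job in, once; it reports no verdict.
The state is a dict: "t": time; "q": joint angles; "qd": joint speeds; "joint_torque": joint torques, N m; "tool_pos": TCP position; "eef_rot": TCP orientation; "force": force on the tool from outside, world axes, zero at the start; "torque": the same for the moment, N m; "width": finger opening in m.
Only numpy, scipy, OpenCV 4.12 (cv2) and the standard library are available. Lean on these libraries where they do the work, as an engineer would, in place of code of your own. Each camera call takes 0.05 s, during which the arm holds its last target.

TASK

Close the well plate with the lid press: slide the orange guard panel straight up out of its slots in the press by its top edge, stand it in the empty grey slotted stand and let go, then push the tray by its blue tab all the way in under the press to the back stop. Press the red plunger gently down to its soft first stop (the pad resting on the lid) and pause there about a second, then press firmly on to the second stop and hold there briefly so that the lid snaps fully home, and let the plunger come all the way back up. Leave the guard standing in its stand and the tray in the press, and do not disturb the other things on the bench.

Things in the scene. Friction and masses are not known exactly. Their poses are not given: they have to be found in the camera images.
- press: White low lid press, fixed, dark base 400 x 130 mm, 10 mm thick. Origin on the bench top under the plunger's axis; +x is the way the tray slides in, z up. Rails 20 mm high at y = +-46 mm. White arm over the tray: x from -22 to 110 mm, y +-25 mm, its top 100 mm above the bench. Rubber back stop at x = 66 mm.
- knob_top (a point): Centre of the top face of the plunger's red round knob, 40 mm across and 20 mm thick, 155 mm above the bench when up; it moves straight down when pressed.
- plunger (a joint): Downward travel in m: 0 up (spring return), 0.032 second, hard stop. Tray home: a light spring (2 to 4 N) to 0.020, where the pad meets the raised lid: the first stop, felt as a step to about 10 N. Beyond it a stiffer spring (600 N/m); the lid starts to move at about 0.026; fully down takes about 17 N. No first stop without the tray.
- tray: Loose aluminium tray, 173 x 86 x 6 mm, 0.4 kg, with a white well plate and its yellow-edged lid. Origin at the underside below the plate's centre; +x is the way it slides in, between the rails (3 mm play, about 4 N friction). Home, against the back stop, its origin is at x = 0 in the press, 10 mm above the bench; it starts 150 to 175 mm out, the guard in its way.
- tab (a point): Middle of the outer face of the tray's upright blue push tab: 8 mm thick, 60 mm wide, its top 55 mm and this point 32 mm above the bench; the tray's origin lies 107 mm further in.
- lid (a joint): How far the plate's lid is pressed on, in m: 0 raised, 0.003 fully home. It moves stiffly (about 10 N) and stays.
- guard_center (a point): Centre of the orange guard panel (half-way up): 5 mm thick along x, 106 mm wide along y, 130 mm high, 90 g. Its top 14 mm is a black gripping rib 10 mm thick, 80 mm wide, its middle 58 mm above this point. It starts in two slotted grey posts (65 mm high, 75 mm before the plunger), on the press's base, and must rise 55 mm to be clear.
- free_stand: Empty grey slotted stand, fixed, 60 x 132 x 40 mm. Origin at its underside's centre; slot 10 mm wide along x, 116 mm long along y, open at the top, its floor 6 mm above the bench. The guard standing in it has its centre 71 mm above the bench.
- full_stand: The same stand, occupied by the green spare panel. Which of the two places is which varies.
- spare_center (a point): Centre of the green spare panel with a white rib, the same size as the guard, standing in the full stand. A bystander.
- dish_plate: Bystander: another well plate, 127 x 85 x 16 mm. Origin at the centre of its underside.
- reagent: Bystander: amber bottle, 56 mm across, 120 mm high. Origin at the centre of its underside.
- jar: Bystander: small jar, 52 mm across, 60 mm high. Origin at the centre of its underside.
- marker: Bystander: blue marker pen lying down, 120 mm long, 16 mm thick.
- tipbox: Bystander: blue box, 120 x 85 x 55 mm. Origin at the centre of its underside.
- notepad: Bystander: yellow pad, 100 x 75 x 12 mm. Origin at the centre of its underside.

How it is judged:
On the way, in this order (a step that is already met when the one before it is completed fails the run):
1. the guard panel is lifted clear of its slots in the press (z of guard_center in the frame of press above 0.12 m), for 0.1 s.
2. the guard stands upright in the empty stand, let go (x of guard_center in the frame of free_stand between -0.009 and 0.009 m and y of guard_center in the frame of free_stand between -0.012 and 0.012 m and z of guard_center in the frame of free_stand below 0.078 m and angle between guard_center's own z axis and vertical below 0.22 rad and contact force between the fingers and guard below 0.3 N), for 0.2 s.
3. the tray is pushed home against the back stop, its lid still raised (x of tray in the frame of press above -0.006 m and value of joint lid below 0.001 m), for 0.2 s.
4. the plunger is held at its first stop, the pad on the lid, the lid still raised (x of tray in the frame of press above -0.006 m and value of joint plunger between 0.0185 and 0.027 m and value of joint lid below 0.0012 m), for 0.4 s.
5. the plunger is pressed on to its second stop and the lid snaps home (x of tray in the frame of press above -0.006 m and value of joint plunger above 0.0305 m and value of joint lid above 0.0025 m), for 0.15 s.
At the end, for the whole second after the job is handed in: The plunger is fully up again (within 2 mm); the lid is fully home (within 0.5 mm); the tray is against the back stop (within 6 mm); the guard stands upright (within 0.22 rad) in the empty stand's slot, down on its floor (within 7 mm); tray and guard are at rest (x of guard_center in the frame of free_stand between -0.009 and 0.009 m and y of guard_center in the frame of free_stand between -0.012 and 0.012 m and z of guard_center in the frame of free_stand below 0.078 m and angle between guard_center's own z axis and vertical below 0.22 rad and x of tray in the frame of press above -0.006 m and value of joint plunger below 0.002 m and value of joint lid above 0.0025 m and linear speed of each of guard, tray below 0.02 m/s); the robot touches nothing.
It fails at once if the green spare panel is disturbed (moved over 15 mm) (distance of spare_center from where it was at the start of the episode above 0.015 m).
It fails at once if a bystander on the bench is moved over 30 mm (distance of any of dish_plate, reagent, jar, marker, tipbox, notepad from where it was at the start of the episode above 0.03 m).
It fails at once if the tray is lifted out of its rails (z of tray in the frame of press above 0.022 m).
It also fails if it takes over 64 s, if anything falls off the work surface, if the arm or the gripper's body presses on something with over 40 N, if the wrist force passes 120 N, or if a joint passes its speed limit or range.

## Working session

There is one attempt and no reset: what is moved stays moved. The work goes in short steps, Python scripts to look and compute and a tool call to move; the robot and the scene stay as the last step left them, time stands still between calls to the robot, and variables do not carry over. Pictures are saved under pics/ and viewed, and the job is handed in when it is done.

Besides the shell and the picture viewer there is one more tool, called as name([rows], argument=value, ...), one row to a line, values as JSON. carry_out: Moves the arm, as the interface text tells. Its arguments: {"type":"object","properties":{"motion":{"type":"array"},"force":{"type":"number"}},"required":["motion"]}

```bash
mkdir -p pics; cat > h.py <<'E'
import numpy as np, cv2
from bench import monitor, get_image, camera_model, r
def save(n,im): cv2.imwrite('pics/'+n+'.png',im)
E
python3 - <<'E'
from h import *
s=monitor.get_state(); print(s)
for n in ('scene','top'):
    im,d=get_image(n); save(n+'0',im); np.savez('pics/'+n+'0.npz',im=im,d=d)
    print(n,camera_model(n))
print(camera_model('wrist'),r.tcp_to_grasp)
E
```

```text
{'t': 0.0, 'q': array([-1.36791502,  0.38425586,  0.01639579,  1.37116437, -0.00632124,
        1.38821227, -0.04650599]), 'qd': array([-7.09563041e-05,  2.57829200e-03, -4.71978920e-04,  5.32064170e-04,
       -5.07416292e-06,  1.61444327e-03,  4.63370463e-04]), 'joint_torque': array([-1.13979935e-03, -6.27581048e+01,  8.43392573e-01, -3.71842861e+01,
        1.64256140e-02,  1.41045157e-02, -2.93117876e-05]), 'tool_pos': array([0.16400109, 0.60256869, 0.23026338]), 'eef_rot': array([-4.16176398e-01, -3.11366168e+00,  3.10419378e-03]), 'force': array([-0.09870585,  0.08756654,  0.22566455]), 'torque': array([-0.01534168,  0.04921775, -0.01369071]), 'width': 0.08559848574576664}
scene {'vfov': 42.037973715530555, 'cx': 249.753991298438, 'cy': 188.2706760614157, 'T': array([[ 0.7428087 ,  0.54791028, -0.38474609,  1.11153416],
       [ 0.66946117, -0.61434239,  0.41761846, -0.58026393],
       [-0.00754839, -0.5677832 , -0.82314353,  1.24095608],
       [ 0.        ,  0.        ,  0.        ,  1.        ]])}
top {'vfov': 55.67756365194894, 'cx': 250.41674701851733, 'cy': 188.23846132481833, 'T': array([[-0.01452009, -0.98721024,  0.15876117,  0.38492044],
       [-0.9998216 ,  0.01625313,  0.00962302, -0.02122516],
       [-0.01208031, -0.15859312, -0.98727012,  1.30835737],
       [ 0.        ,  0.        ,  0.        ,  1.        ]])}
{'vfov': 65.70646984690485, 'cx': 257.561719999816, 'cy': 189.89325943263216, 'mount': array([[ 3.98091430e-04, -9.60810182e-01, -2.77206847e-01,
         7.04849129e-02],
       [ 9.99999789e-01,  2.40416940e-04,  6.02785625e-04,
        -1.07714009e-03],
       [-5.12517344e-04, -2.77207029e-01,  9.60810075e-01,
        -1.43684273e-01],
       [ 0.00000000e+00,  0.00000000e+00,  0.00000000e+00,
         1.00000000e+00]])} -0.0187
```

View pics/scene0.png

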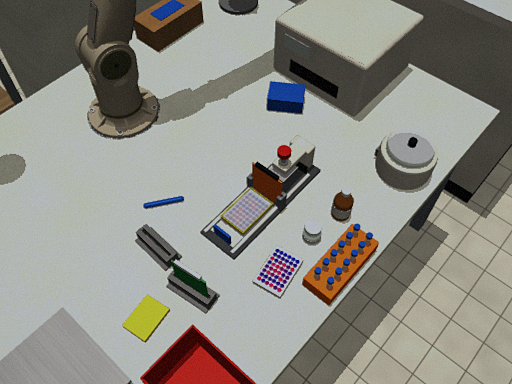

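View pics/top0.png

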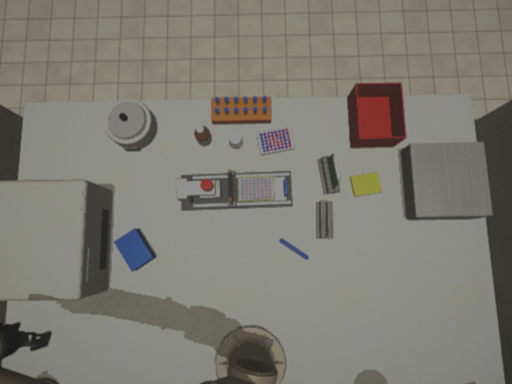

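The top view shows the press pointing left in the picture (red knob at about (207,185), guard at (232,188), blue tab at (286,188)). The empty stand is at (324,220) and the full stand at (330,174). Next I measure them from colour masks and depth.

```bash
cat >> h.py <<'E'
def cloud(n,d,cm=None):
    c=cm or camera_model(n); f=192/np.tan(np.radians(c['vfov'])/2)
    v,u=np.mgrid[0:384,0:512]
    P=np.stack([(u-c['cx'])/f*d,(v-c['cy'])/f*d,d],-1)
    return P@c['T'][:3,:3].T+c['T'][:3,3]
E
python3 - <<'E'
from h import *
for n in ('top','scene'):
    z=np.load(f'pics/{n}0.npz'); im,d=z['im'],z['d']; P=cloud(n,d)
    hsv=cv2.cvtColor(im,cv2.COLOR_BGR2HSV); H,S,V=[hsv[...,i].astype(int) for i in range(3)]
    on=(d>0)&(P[...,0]>.35)&(P[...,0]<.9)&(abs(P[...,1])<.5)
    M={'knob':((H<6)|(H>174))&(S>150)&(V>90)&(P[...,2]>.1),'orange':(H>4)&(H<18)&(S>150)&(P[...,2]>.05),
       'blue':(H>100)&(H<125)&(S>150)&(P[...,2]>.02),'green':(H>45)&(H<90)&(S>80)&(P[...,2]>.03)}
    for k,m in M.items():
        m=m&on; c,l,st,_=cv2.connectedComponentsWithStats(m.astype(np.uint8))
        for i in range(1,c):
            if st[i,4]>8:
                p=P[l==i]; print(n,k,st[i],p.mean(0).round(3),p.min(0).round(3),p.max(0).round(3))
    big=cv2.resize(im[140:260,150:390] if n=='top' else im[120:320,120:360],None,fx=3.3 if n=='top' else 3,fy=3.3 if n=='top' else 3,interpolation=cv2.INTER_CUBIC); save(n+'big',big)
E
```

```text
top knob [357  94  35  45 102] [ 0.786 -0.405  0.119] [ 0.739 -0.487  0.111] [ 0.899 -0.378  0.124]
top knob [201 180  11  10  82] [0.585 0.132 0.155] [0.57  0.117 0.15 ] [0.6   0.15  0.159]
top blue [115 234  15  25  81] [0.397 0.433 0.055] [0.353 0.409 0.05 ] [0.434 0.456 0.061]
scene knob [278 145  13  11 113] [0.589 0.13  0.154] [0.571 0.113 0.147] [0.607 0.153 0.159]
scene knob [154 325  89  48 226] [ 0.79  -0.411  0.119] [ 0.741 -0.5    0.114] [ 0.9   -0.381  0.126]
scene orange [252 163  31  33 455] [0.592 0.053 0.091] [0.537 0.047 0.05 ] [0.645 0.097 0.14 ]
scene orange [334 192  19  19 239] [0.793 0.145 0.082] [0.764 0.129 0.061] [0.814 0.173 0.102]
scene blue [267  83  38  28 782] [0.399 0.383 0.049] [0.35  0.324 0.02 ] [0.458 0.457 0.062]
scene blue [214 224  17  20 142] [ 0.597 -0.136  0.043] [ 0.565 -0.14   0.02 ] [ 0.624 -0.129  0.062]
scene blue [354 224   6   6  31] [0.867 0.103 0.087] [0.859 0.092 0.081] [0.874 0.112 0.092]
scene blue [347 232   6   7  33] [0.867 0.07  0.085] [0.86  0.06  0.052] [0.875 0.098 0.091]
scene blue [339 241   6   6  31] [0.867 0.035 0.086] [0.86  0.028 0.081] [0.873 0.044 0.092]
scene blue [331 249   7   7  33] [0.867 0.002 0.085] [ 0.86  -0.008  0.046] [0.874 0.03  0.09 ]
scene blue [323 258   7   7  34] [ 0.867 -0.032  0.085] [ 0.86  -0.041  0.04 ] [ 0.874 -0.003  0.091]
scene blue [315 267   6   7  33] [ 0.867 -0.067  0.086] [ 0.86  -0.075  0.08 ] [ 0.875 -0.057  0.09 ]
scene green [171 260  37  37 404] [ 0.644 -0.298  0.079] [ 0.587 -0.307  0.032] [ 0.693 -0.281  0.126]
```

```bash
ls pics
```

```text
scene0.npz
scene0.png
scenebig.png
top0.npz
top0.png
topbig.png
```

View pics/topbig.png

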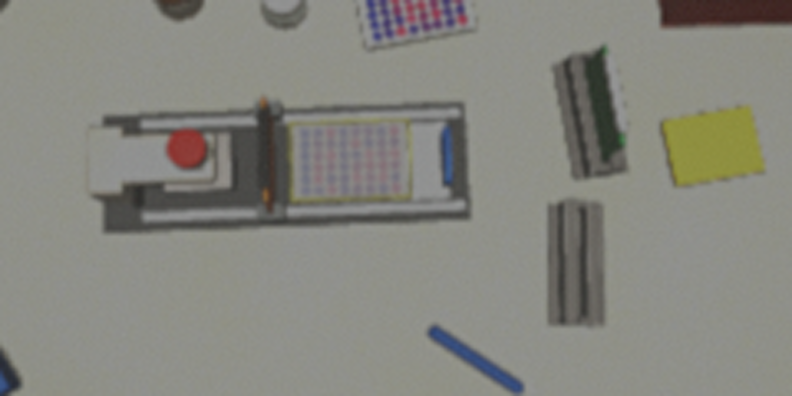

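View pics/scenebig.png

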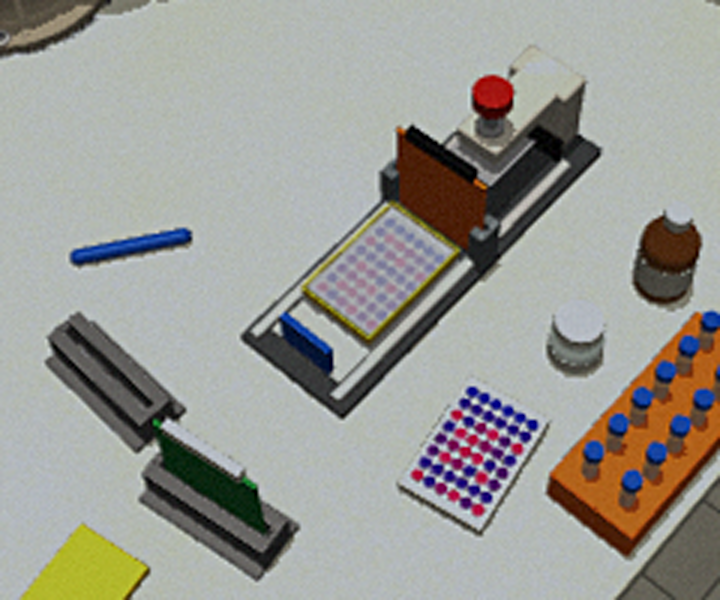

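```bash
python3 - <<'E'
from h import *
for n in ('scene','top'):
    z=np.load(f'pics/{n}0.npz'); im,d=z['im'],z['d']; P=cloud(n,d)
    X,Y,Z=P[...,0],P[...,1],P[...,2]
    def rect(name,m):
        p=P[m]
        if len(p)<5: print(n,name,len(p));return
        rc=cv2.minAreaRect((p[:,:2]*1000).astype(np.float32)); print(n,name,len(p),p.mean(0).round(4),np.round(rc[0],1),np.round(rc[1],1),round(rc[2],2))
    rect('emptystand',(X>.42)&(X<.58)&(Y>-.34)&(Y<-.18)&(Z>.033)&(Z<.046))
    rect('fullstand',(X>.57)&(X<.75)&(Y>-.37)&(Y<-.22)&(Z>.033)&(Z<.046))
    rect('fullpanel',(X>.57)&(X<.75)&(Y>-.37)&(Y<-.22)&(Z>.118))
    rect('guardrib',(X>.5)&(X<.68)&(Y>.02)&(Y<.08)&(Z>.125)&(Z<.15))
    rect('arm',(X>.53)&(X<.65)&(Y>.08)&(Y<.3)&(Z>.093)&(Z<.107))
    rect('knob',(X>.53)&(X<.65)&(Y>.08)&(Y<.2)&(Z>.148))
    rect('tabtop',(X>.53)&(X<.65)&(Y>-.17)&(Y<-.1)&(Z>.045))
    rect('base',(X>.48)&(X<.7)&(Y>-.2)&(Y<.3)&(Z>.006)&(Z<.025))
E
```

```text
scene emptystand 477 [ 0.4884 -0.2761  0.0389] [ 503.4 -279.6] [ 56.4 166.5] 78.03
scene fullstand 411 [ 0.6482 -0.3034  0.039 ] [ 639.3 -297.3] [133.3  39.2] 7.45
scene fullpanel 195 [ 0.6434 -0.2974  0.1313] [ 640.1 -296.9] [107.1  10.9] 7.78
scene guardrib 162 [0.5915 0.0536 0.1356] [589.9  54.5] [105.5  14.7] 1.83
scene arm 576 [0.5912 0.1797 0.0989] [585.4 173. ] [134.4  72. ] 88.38
scene knob 134 [0.5892 0.1279 0.1538] [589.3 129.2] [37.3 37. ] 87.17
scene tabtop 83 [ 0.5942 -0.1349  0.0525] [ 593.  -133.9] [10.6 59.5] 88.82
scene base 2128 [ 0.6125 -0.0084  0.0135] [587.1  42.7] [456.2 210. ] 89.49
top emptystand 310 [ 0.4893 -0.273   0.0388] [ 501.8 -275. ] [ 54.8 167.4] 77.38
top fullstand 213 [ 0.6303 -0.2867  0.039 ] [ 637.3 -293. ] [131.3  38.5] 8.52
top fullpanel 107 [ 0.6341 -0.2935  0.132 ] [ 636.5 -293.6] [103.4  11.2] 7.13
top guardrib 93 [0.5878 0.0581 0.1374] [585.8  58.4] [ 10.1 103.8] 89.74
top arm 516 [0.5817 0.1918 0.0994] [582.4 177.8] [129.8  66.3] 89.64
top knob 116 [0.5847 0.133  0.1541] [585.2 132.8] [38.  37.4] 62.63
top tabtop 45 [ 0.5917 -0.1304  0.0534] [ 589.5 -130. ] [ 7.4 56.9] 89.16
top base 1950 [0.5812 0.0304 0.0131] [591.8  48.7] [213.2 477.2] 0.39
```

carry_out([
  {"jaw": 0.45, "tx": 0.0176, "ty": -0.0228, "tz": 0.003, "yaw": 0.63},
  {"jaw": 0.45, "tx": 0.0176, "ty": -0.0228, "tz": 0.003, "yaw": 0.63},
  {"jaw": 0.45, "tx": 0.0176, "ty": -0.0228, "tz": 0.003, "yaw": 0.63},
  {"jaw": 0.45, "tx": 0.0176, "ty": -0.0228, "tz": 0.003, "yaw": 0.63},
  {"jaw": 0.45, "tx": 0.0176, "ty": -0.0228, "tz": 0.003, "yaw": 0.63},
  {"jaw": 0.45, "tx": 0.0176, "ty": -0.0228, "tz": 0.003, "yaw": 0.63},
  {"jaw": 0.45, "tx": 0.0176, "ty": -0.0228, "tz": 0.003, "yaw": 0.63},
  {"jaw": 0.45, "tx": 0.0176, "ty": -0.0228, "tz": 0.003, "yaw": 0.63},
  {"jaw": 0.45, "tx": 0.0176, "ty": -0.0228, "tz": 0.003, "yaw": 0.63},
  {"jaw": 0.45, "tx": 0.0176, "ty": -0.0228, "tz": 0.003, "yaw": 0.63},
  {"jaw": 0.45, "tx": 0.0176, "ty": -0.0228, "tz": 0, "yaw": 0.63},
  {"jaw": 0.45, "tx": 0.0176, "ty": -0.0228, "tz": 0, "yaw": 0.63},
])

```text
t: 1.1
tool_pos: [0.3759, 0.3281, 0.2612]
eef_rot: [-0.209, -3.134, 0.0]
force: [1.4, -0.1, -0.2]
width: 0.0382
```

carry_out([
  {"jaw": 0.45, "tx": 0.0176, "ty": -0.0228, "tz": 0, "yaw": 0.63},
  {"jaw": 0.45, "tx": 0.0176, "ty": -0.0228, "tz": 0, "yaw": 0.63},
  {"jaw": 0.45, "tx": 0.0176, "ty": -0.0228, "tz": 0, "yaw": 0.63},
  {"jaw": 0.45, "tx": 0.0176, "ty": -0.0228, "tz": 0, "yaw": 0.63},
  {"jaw": 0.45, "tx": 0.0176, "ty": -0.0228, "tz": 0, "yaw": 0.63},
  {"jaw": 0.45, "tx": 0.0176, "ty": -0.0228, "tz": 0, "yaw": 0.63},
  {"jaw": 0.45, "tx": 0.0176, "ty": -0.0228, "tz": 0, "yaw": 0.63},
  {"jaw": 0.45, "tx": 0.0176, "ty": -0.0228, "tz": 0, "yaw": 0.63},
  {"jaw": 0.45, "tx": 0.0176, "ty": -0.0228, "tz": 0, "yaw": 0.63},
  {"jaw": 0.45, "tx": 0.0176, "ty": -0.0228, "tz": 0, "yaw": 0.63},
  {"jaw": 0.45, "tx": 0.0176, "ty": -0.0228, "tz": 0, "yaw": 0.63},
  {"jaw": 0.45, "tx": 0.0176, "ty": -0.0228, "tz": 0, "yaw": 0.63},
])

```text
t: 2.1
tool_pos: [0.587, 0.0547, 0.2609]
eef_rot: [-0.002, -3.141, 0.0]
force: [1.5, 0.5, 0.2]
width: 0.0386
```

carry_out([
  {"jaw": 0.45},
  {"jaw": 0.45},
])

```text
schema error: expected keys jaw, tx, ty, tz, yaw
```

```bash
cat >> h.py <<'E'
from scipy.spatial.transform import Rotation as R
def tform(s):
    T=np.eye(4); T[:3,:3]=R.from_rotvec(s['eef_rot']).as_matrix(); T[:3,3]=s['tool_pos']; return T
def wcloud():
    s=monitor.get_state(); im,d=get_image('wrist'); c=camera_model('wrist'); f=192/np.tan(np.radians(c['vfov'])/2)
    v,u=np.mgrid[0:384,0:512]; x=u-c['cx']; y=v-c['cy']; rr=np.hypot(x,y)+1e-9; th=rr/f
    P=np.stack([np.tan(th)*x/rr*d,np.tan(th)*y/rr*d,d],-1)
    T=tform(s)@c['mount']; return s,im,d,P@T[:3,:3].T+T[:3,3]
def rect(P,name,m):
    p=P[m]
    if len(p)<5: print(name,len(p));return
    rc=cv2.minAreaRect((p[:,:2]*1000).astype(np.float32)); print(name,len(p),p.mean(0).round(4),np.round(rc[0],1),np.round(rc[1],1),round(rc[2],2))
E
python3 - <<'E'
from h import *
s,im,d,P=wcloud(); print(s['t'],s['tool_pos'],R.from_rotvec(s['eef_rot']).as_matrix().round(3),s['width'],s['force'])
save('w1',im); np.savez('pics/w1.npz',im=im,P=P)
X,Y,Z=P[...,0],P[...,1],P[...,2]
rect(P,'guardrib',(X>.5)&(X<.68)&(Y>.02)&(Y<.09)&(Z>.125)&(Z<.145))
rect(P,'knob',(X>.53)&(X<.65)&(Y>.08)&(Y<.2)&(Z>.148)&(Z<.162))
rect(P,'tab',(X>.53)&(X<.65)&(Y>-.17)&(Y<-.1)&(Z>.045)&(Z<.065))
rect(P,'arm',(X>.53)&(X<.65)&(Y>.08)&(Y<.3)&(Z>.093)&(Z<.107))
for n in ('scene','top'):
    z=np.load(f'pics/{n}0.npz'); Q=cloud(n,z['d']); X,Y,Z=Q[...,0],Q[...,1],Q[...,2]
    for lo in (.41,):rect(Q,n+'stand',(X>.4)&(X<.552)&(Y>-.33)&(Y<-.2)&(Z>.034)&(Z<.046))
E
```

```text
2.1 [0.58698426 0.05471177 0.26088947] [[-1.     0.001 -0.001]
 [ 0.001  1.    -0.   ]
 [ 0.001 -0.    -1.   ]] 0.03863912211251651 [1.52682815 0.48120746 0.16443191]
guardrib 1026 [0.583  0.0559 0.1395] [586.9  55.7] [106.4  10. ] 0.5
knob 1433 [0.5842 0.1294 0.1556] [584.9 130.7] [38.6 38.9] 40.98
tab 389 [ 0.5896 -0.1314  0.0536] [ 589.7 -132.6] [59.5  9.5] 0.22
arm 4072 [0.58   0.1828 0.1009] [585.4 174.5] [ 69.  131.7] 2.88
scenestand 485 [ 0.4796 -0.2744  0.039 ] [ 477.3 -274. ] [ 39.7 134.3] 88.11
topstand 308 [ 0.4746 -0.2702  0.039 ] [ 475.1 -270.1] [ 36.5 130. ] 87.3
```

View pics/w1.png

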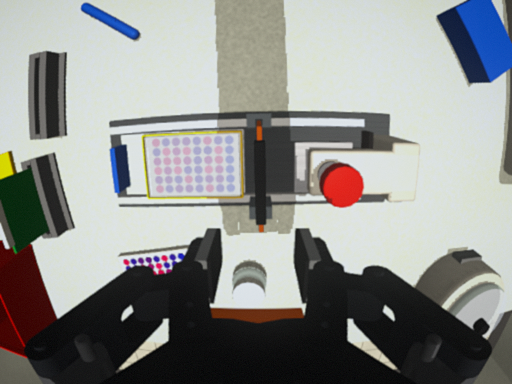

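The wrist view shows the rib at (261,180), the knob at (341,185), the tab at (120,168) and the empty stand at (47,95). The gripper is over the rib, so I descend.

carry_out([
  {"jaw": 0.45, "tx": 0, "ty": 0.001, "tz": -0.016, "yaw": 0.4},
  {"jaw": 0.45, "tx": 0, "ty": 0, "tz": -0.016, "yaw": 0},
  {"jaw": 0.45, "tx": 0, "ty": 0, "tz": -0.016, "yaw": 0},
  {"jaw": 0.45, "tx": 0, "ty": 0, "tz": -0.016, "yaw": 0},
  {"jaw": 0.45, "tx": 0, "ty": 0, "tz": -0.016, "yaw": 0},
  {"jaw": 0.45, "tx": 0, "ty": 0, "tz": -0.016, "yaw": 0},
  {"jaw": 0.45, "tx": 0, "ty": 0, "tz": -0.016, "yaw": 0},
  {"jaw": 0.45, "tx": 0, "ty": 0, "tz": -0.014, "yaw": 0},
  {"jaw": 0.45, "tx": 0, "ty": 0, "tz": -0.012, "yaw": 0},
  {"jaw": 0.45, "tx": 0, "ty": 0, "tz": -0.008, "yaw": 0},
])

```text
t: 2.98
tool_pos: [0.5857, 0.0569, 0.1135]
eef_rot: [0.008, -3.139, 0.001]
force: [0.0, 0.2, 0.1]
width: 0.0386
```

carry_out([
  {"jaw": 0, "tx": 0, "ty": 0, "tz": 0, "yaw": 0},
  {"jaw": 0, "tx": 0, "ty": 0, "tz": 0, "yaw": 0},
  {"jaw": 0, "tx": 0, "ty": 0, "tz": 0, "yaw": 0},
  {"jaw": 0, "tx": 0, "ty": 0, "tz": 0, "yaw": 0},
  {"jaw": 0, "tx": 0, "ty": 0, "tz": 0, "yaw": 0},
  {"jaw": 0, "tx": 0, "ty": 0, "tz": 0, "yaw": 0},
  {"jaw": 0, "tx": 0, "ty": 0, "tz": 0, "yaw": 0},
], force=50)

```text
t: 3.57
tool_pos: [0.5869, 0.0569, 0.1158]
eef_rot: [-0.008, 3.141, 0.0]
force: [0.3, 0.3, 0.7]
width: 0.0095
```

carry_out([
  {"jaw": 0, "tx": 0, "ty": 0, "tz": 0.005, "yaw": 0},
  {"jaw": 0, "tx": 0, "ty": 0, "tz": 0.01, "yaw": 0},
  {"jaw": 0, "tx": 0, "ty": 0, "tz": 0.01, "yaw": 0},
  {"jaw": 0, "tx": 0, "ty": 0, "tz": 0.01, "yaw": 0},
  {"jaw": 0, "tx": 0, "ty": 0, "tz": 0.01, "yaw": 0},
  {"jaw": 0, "tx": 0, "ty": 0, "tz": 0.01, "yaw": 0},
  {"jaw": 0, "tx": 0, "ty": 0, "tz": 0.01, "yaw": 0},
  {"jaw": 0, "tx": 0, "ty": 0, "tz": 0.01, "yaw": 0},
  {"jaw": 0, "tx": 0, "ty": 0, "tz": 0.01, "yaw": 0},
  {"jaw": 0, "tx": 0, "ty": 0, "tz": 0.01, "yaw": 0},
  {"jaw": 0, "tx": 0, "ty": 0, "tz": 0.01, "yaw": 0},
  {"jaw": 0, "tx": 0, "ty": 0, "tz": 0.005, "yaw": 0},
])

```text
t: 4.57
tool_pos: [0.587, 0.0568, 0.2271]
eef_rot: [-0.008, 3.14, 0.0]
force: [-0.1, -0.9, -0.9]
width: 0.009
```

```bash
python3 - <<'E'
from h import *
s,im,d,P=wcloud(); print(s['t'],s['tool_pos'],s['width'],s['force'])
save('w2',im)
im2,_=get_image('scene'); save('s2',np.hstack([im2[100:320,120:380]]))
X,Y,Z=P[...,0],P[...,1],P[...,2]
rect(P,'stand wrist',(X>.4)&(X<.552)&(Y>-.33)&(Y<-.2)&(Z>.034)&(Z<.046))
E
```

```text
4.5667 [0.58701966 0.0568447  0.2270836 ] 0.009020297731333485 [-0.14820676 -0.86993623 -0.85686592]
stand wrist 1738 [ 0.476  -0.2703  0.0398] [ 475.4 -273.1] [ 41.6 132.5] 87.23
```

View pics/w2.png

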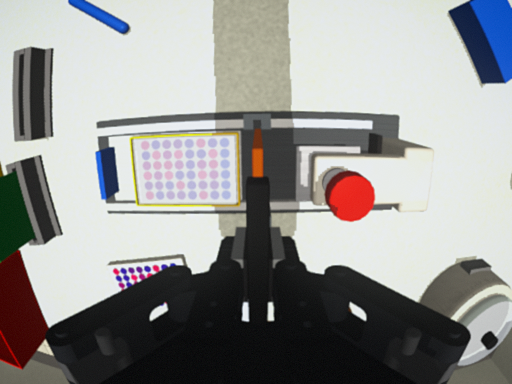

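View pics/s2.png

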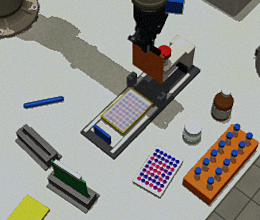

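The guard is held clear of the press and square in the jaws. I move it next to the empty stand and look at the slot from close range.

carry_out([
  {"jaw": 0, "tx": -0.0093, "ty": -0.01, "tz": 0, "yaw": -0.26},
  {"jaw": 0, "tx": -0.0093, "ty": -0.02, "tz": 0, "yaw": -0.26},
  {"jaw": 0, "tx": -0.0093, "ty": -0.027, "tz": 0, "yaw": -0.26},
  {"jaw": 0, "tx": -0.0093, "ty": -0.027, "tz": 0, "yaw": -0.26},
  {"jaw": 0, "tx": -0.0093, "ty": -0.027, "tz": 0, "yaw": -0.26},
  {"jaw": 0, "tx": -0.0093, "ty": -0.027, "tz": 0, "yaw": -0.26},
  {"jaw": 0, "tx": -0.0093, "ty": -0.027, "tz": 0, "yaw": -0.26},
  {"jaw": 0, "tx": -0.0093, "ty": -0.027, "tz": 0, "yaw": -0.26},
  {"jaw": 0, "tx": -0.0093, "ty": -0.027, "tz": 0, "yaw": -0.26},
  {"jaw": 0, "tx": -0.0093, "ty": -0.027, "tz": 0, "yaw": -0.26},
  {"jaw": 0, "tx": -0.0093, "ty": -0.022, "tz": 0, "yaw": -0.26},
  {"jaw": 0, "tx": -0.0093, "ty": -0.012, "tz": 0, "yaw": -0.26},
])

```text
t: 5.67
tool_pos: [0.4733, -0.2261, 0.2249]
eef_rot: [-0.083, -3.14, 0.002]
force: [0.1, -0.3, -0.2]
width: 0.0089
```

carry_out([
  {"jaw": 0, "tx": 0, "ty": 0, "tz": 0, "yaw": 0},
  {"jaw": 0, "tx": 0, "ty": 0, "tz": 0, "yaw": 0},
  {"jaw": 0, "tx": 0, "ty": 0, "tz": 0, "yaw": 0},
])

```text
t: 5.92
tool_pos: [0.4753, -0.2217, 0.2249]
eef_rot: [-0.075, -3.14, -0.001]
force: [-0.1, 0.6, -1.1]
width: 0.0091
```

```bash
python3 - <<'E'
from h import *
s,im,d,P=wcloud(); print(s['t'],s['tool_pos'],s['width'],s['force'],R.from_rotvec(s['eef_rot']).as_matrix().round(3))
save('w3',im)
X,Y,Z=P[...,0],P[...,1],P[...,2]
np.savez('pics/w3.npz',im=im,P=P)
B=(X>.4)&(X<.552)&(Y>-.33)&(Y<-.2)
rect(P,'stand wrist',B&(Z>.034)&(Z<.046))
print(np.histogram(Z[B],bins=np.arange(0,.2,.01)))
# slot edges: histogram of across coordinate by height
a=np.radians(-2.75); L=np.array([np.cos(a),np.sin(a)]); N=np.array([-L[1],L[0]])
w=(P[...,:2]-[.4755,-.273])@N; l=(P[...,:2]-[.4755,-.273])@L
m=B&(Z>.034)&(Z<.046); print(np.histogram(w[m],bins=np.arange(-.04,.042,.004)))
print(np.histogram(l[m],bins=np.arange(-.08,.082,.008)))
m=B&(Z<.03)&(abs(w)<.012)&(abs(l)<.05);print(np.histogram(w[m],bins=np.arange(-.012,.013,.001)))
E
```

```text
5.9167 [ 0.47534509 -0.2217256   0.22494458] 0.009087751231709762 [-0.1376805   0.60753549 -1.06663775] [[-0.999  0.048 -0.   ]
 [ 0.048  0.999  0.001]
 [ 0.     0.001 -1.   ]]
stand wrist 2956 [ 0.4726 -0.2728  0.0408] [ 475.3 -273.4] [ 38.9 132.3] 87.57
(array([6266,  203,  227,  504, 2549,    0,    0,    0,    0,    0,    0,
          0,    5,    6,   10,    9,    8,   13,   10]), array([0.  , 0.01, 0.02, 0.03, 0.04, 0.05, 0.06, 0.07, 0.08, 0.09, 0.1 ,
       0.11, 0.12, 0.13, 0.14, 0.15, 0.16, 0.17, 0.18, 0.19]))
(array([  0,   0,   0,   0,   4, 290, 385, 376, 372,  49,  53, 331, 390,
       397, 309,   0,   0,   0,   0,   0]), array([-4.00000000e-02, -3.60000000e-02, -3.20000000e-02, -2.80000000e-02,
       -2.40000000e-02, -2.00000000e-02, -1.60000000e-02, -1.20000000e-02,
       -8.00000000e-03, -4.00000000e-03, -3.46944695e-17,  4.00000000e-03,
        8.00000000e-03,  1.20000000e-02,  1.60000000e-02,  2.00000000e-02,
        2.40000000e-02,  2.80000000e-02,  3.20000000e-02,  3.60000000e-02,
        4.00000000e-02]))
(array([  0,  73, 229, 192, 180, 175, 182, 187, 185, 172, 1
[... 350 characters left out ...]
4.8000000e-02,  5.6000000e-02,  6.4000000e-02,  7.2000000e-02,
        8.0000000e-02]))
(array([  0,   0,   0,   0,   0,   9, 229,  88,  51,  66,  66,  48,   3,
         0,   0,   0,   0,   0,   0,   0,   0,   0,   0,   0]), array([-1.20000000e-02, -1.10000000e-02, -1.00000000e-02, -9.00000000e-03,
       -8.00000000e-03, -7.00000000e-03, -6.00000000e-03, -5.00000000e-03,
       -4.00000000e-03, -3.00000000e-03, -2.00000000e-03, -1.00000000e-03,
        1.04083409e-17,  1.00000000e-03,  2.00000000e-03,  3.00000000e-03,
        4.00000000e-03,  5.00000000e-03,  6.00000000e-03,  7.00000000e-03,
        8.00000000e-03,  9.00000000e-03,  1.00000000e-02,  1.10000000e-02,
        1.20000000e-02]))
```

View pics/w3.png

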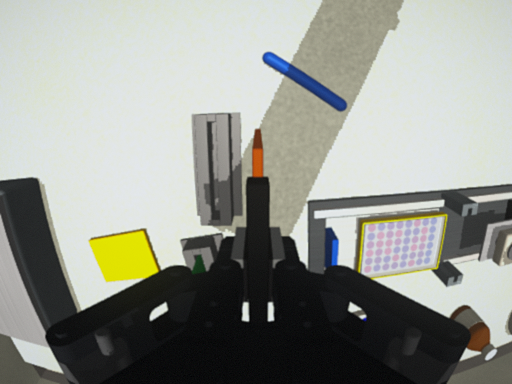

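```bash
python3 - <<'E'
from h import *
z=np.load('pics/w3.npz'); im,P=z['im'],z['P']
hsv=cv2.cvtColor(im,cv2.COLOR_BGR2HSV); H,S,V=[hsv[...,i].astype(int) for i in range(3)]
m=(H<18)&(S>150)&(V>60); m[:120]=0;m[190:]=0;m[:,:245]=0;m[:,275:]=0
p=P[m]; print(len(p)); 
for lo in np.arange(.12,.26,.01):
    q=p[(p[:,2]>lo)&(p[:,2]<lo+.01)]
    if len(q): print(round(lo,2),len(q),q.mean(0).round(4),q.min(0).round(4),q.max(0).round(4))
T=tform(monitor.get_state()); q=(p-T[:3,3])@T[:3,:3]
print('tool y of panel',np.median(q[:,1]),q[:,1].min(),q[:,1].max())
E
```

```text
418
0.14 6 [ 0.4228 -0.2202  0.1441] [ 0.4227 -0.2213  0.1408] [ 0.4229 -0.219   0.1498]
0.15 6 [ 0.4228 -0.22    0.1559] [ 0.4227 -0.2212  0.1507] [ 0.4228 -0.219   0.1587]
0.16 5 [ 0.4228 -0.2205  0.1658] [ 0.4227 -0.2218  0.1653] [ 0.4229 -0.2191  0.1662]
0.17 11 [ 0.4229 -0.22    0.1755] [ 0.4228 -0.2218  0.1717] [ 0.4231 -0.2185  0.1793]
0.18 7 [ 0.4229 -0.2204  0.1849] [ 0.4228 -0.2217  0.1801] [ 0.423  -0.2186  0.1872]
0.19 12 [ 0.423  -0.2204  0.1946] [ 0.4228 -0.2222  0.1912] [ 0.4231 -0.2187  0.1979]
0.2 14 [ 0.423  -0.2205  0.2046] [ 0.4228 -0.2222  0.2008] [ 0.4231 -0.2188  0.2075]
0.21 20 [ 0.4231 -0.2203  0.2149] [ 0.4229 -0.2221  0.2106] [ 0.4233 -0.2184  0.2198]
0.22 20 [ 0.423  -0.2203  0.2254] [ 0.4229 -0.2224  0.2202] [ 0.4234 -0.2185  0.2295]
0.23 311 [ 0.4292 -0.2205  0.2379] [ 0.4229 -0.2229  0.2303] [ 0.436  -0.2183  0.2399]
0.24 4 [ 0.4357 -0.2205  0.2403] [ 0.4357 -0.2215  0.2402] [ 0.4357 -0.2197  0.2405]
tool y of panel -0.0014421174188948703 -0.0033328016945666553 0.0008248132409428798
```

carry_out([
  {"jaw": 0, "tx": 0, "ty": -0.006, "tz": 0, "yaw": 0.1},
  {"jaw": 0, "tx": -0.0005, "ty": -0.01, "tz": 0, "yaw": 0},
  {"jaw": 0, "tx": 0, "ty": -0.014, "tz": 0, "yaw": 0},
  {"jaw": 0, "tx": 0, "ty": -0.012, "tz": -0.005, "yaw": 0},
  {"jaw": 0, "tx": 0, "ty": -0.006, "tz": -0.008, "yaw": 0},
  {"jaw": 0, "tx": 0, "ty": -0.0025, "tz": -0.01, "yaw": 0},
  {"jaw": 0, "tx": 0, "ty": 0, "tz": -0.015, "yaw": 0},
  {"jaw": 0, "tx": 0, "ty": 0, "tz": -0.015, "yaw": 0},
  {"jaw": 0, "tx": 0, "ty": 0, "tz": -0.01, "yaw": 0},
  {"jaw": 0, "tx": 0, "ty": 0, "tz": -0.006, "yaw": 0},
  {"jaw": 0, "tx": 0, "ty": 0, "tz": 0, "yaw": 0},
  {"jaw": 0, "tx": 0, "ty": 0, "tz": 0, "yaw": 0},
])

```text
t: 6.97
tool_pos: [0.4745, -0.2735, 0.1563]
eef_rot: [-0.074, -3.14, 0.0]
force: [-0.8, 0.7, -0.8]
width: 0.0091
```

```bash
python3 - <<'E'
from h import *
s,im,d,P=wcloud(); print(s['t'],s['tool_pos'],s['force'],R.from_rotvec(s['eef_rot']).as_matrix()[0].round(4))
save('w4',cv2.resize(im[60:260,150:370],None,fx=2.5,fy=2.5))
im2,_=get_image('scene'); save('s4',cv2.resize(im2[200:320,110:250],None,fx=4,fy=4))
E
```

```text
6.9667 [ 0.47450858 -0.2735053   0.15626801] [-0.80769959  0.74592425 -0.79303628] [-9.989e-01  4.730e-02 -4.000e-04]
```

View pics/w4.png

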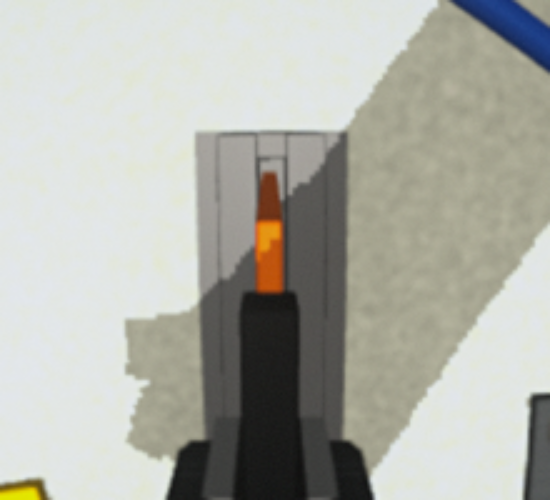

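View pics/s4.png

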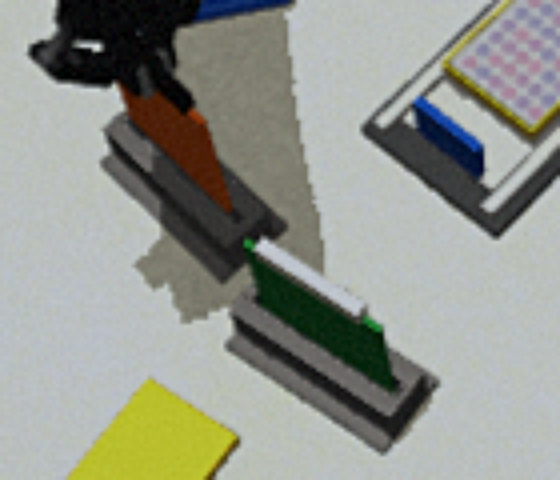

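The panel is directly over the slot (slot columns 258–286 in the enlarged view, panel bottom around 270). I lower it in.

carry_out([
  {"jaw": 0, "tx": 0, "ty": 0.0007, "tz": -0.005, "yaw": 0.1},
  {"jaw": 0, "tx": 0, "ty": 0, "tz": -0.006, "yaw": 0},
  {"jaw": 0, "tx": 0, "ty": 0, "tz": -0.006, "yaw": 0},
  {"jaw": 0, "tx": 0, "ty": 0, "tz": -0.006, "yaw": 0},
  {"jaw": 0, "tx": 0, "ty": 0, "tz": -0.006, "yaw": 0},
  {"jaw": 0, "tx": 0, "ty": 0, "tz": -0.006, "yaw": 0},
  {"jaw": 0, "tx": 0, "ty": 0, "tz": -0.005, "yaw": 0},
  {"jaw": 0, "tx": 0, "ty": 0, "tz": 0, "yaw": 0},
  {"jaw": 0, "tx": 0, "ty": 0, "tz": 0, "yaw": 0},
])

```text
t: 7.82
tool_pos: [0.4742, -0.2729, 0.1159]
eef_rot: [-0.072, -3.14, -0.0]
force: [0.0, -0.7, -1.0]
width: 0.0092
```

carry_out([
  {"jaw": 0, "tx": 0, "ty": 0, "tz": -0.002, "yaw": 0},
  {"jaw": 0, "tx": 0, "ty": 0, "tz": -0.0015, "yaw": 0},
  {"jaw": 0, "tx": 0, "ty": 0, "tz": -0.001, "yaw": 0},
  {"jaw": 0, "tx": 0, "ty": 0, "tz": 0, "yaw": 0},
  {"jaw": 0, "tx": 0, "ty": 0, "tz": 0, "yaw": 0},
])

```text
t: 8.23
tool_pos: [0.4745, -0.273, 0.1119]
eef_rot: [0.072, 3.141, -0.0]
force: [0.3, -0.5, -0.8]
width: 0.009
```

carry_out([
  {"jaw": 0, "tx": 0, "ty": 0, "tz": -0.001, "yaw": 0},
  {"jaw": 0, "tx": 0, "ty": 0, "tz": -0.001, "yaw": 0},
  {"jaw": 0, "tx": 0, "ty": 0, "tz": -0.001, "yaw": 0},
  {"jaw": 0, "tx": 0, "ty": 0, "tz": 0, "yaw": 0},
])

```text
t: 8.57
tool_pos: [0.4749, -0.2745, 0.1117]
eef_rot: [0.074, 3.138, -0.002]
force: [-8.1, 1.5, 23.3]
width: 0.0089
```

carry_out([
  {"jaw": 0, "tx": 0, "ty": 0, "tz": 0.002, "yaw": 0},
  {"jaw": 0.15, "tx": 0, "ty": 0, "tz": 0, "yaw": 0},
  {"jaw": 0.3, "tx": 0, "ty": 0, "tz": 0, "yaw": 0},
  {"jaw": 0.45, "tx": 0, "ty": 0, "tz": 0, "yaw": 0},
  {"jaw": 0.45, "tx": 0, "ty": 0, "tz": 0, "yaw": 0},
  {"jaw": 0.45, "tx": 0, "ty": 0, "tz": 0, "yaw": 0},
  {"jaw": 0.45, "tx": 0, "ty": 0, "tz": 0.01, "yaw": 0},
  {"jaw": 0.45, "tx": 0, "ty": 0, "tz": 0.015, "yaw": 0},
  {"jaw": 0.45, "tx": 0, "ty": 0, "tz": 0.02, "yaw": 0},
  {"jaw": 0.45, "tx": 0, "ty": 0, "tz": 0.02, "yaw": 0},
  {"jaw": 0.45, "tx": 0, "ty": 0, "tz": 0.02, "yaw": 0},
  {"jaw": 0.45, "tx": 0, "ty": 0, "tz": 0.015, "yaw": 0},
])

```text
t: 9.57
tool_pos: [0.4747, -0.2734, 0.2133]
eef_rot: [0.073, 3.139, -0.001]
force: [1.4, 0.1, -0.6]
width: 0.038
```

```bash
python3 - <<'E'
from h import *
s,im,d,P=wcloud(); print(s['t'],s['tool_pos'],s['force'],s['width'])
save('w5',im)
im2,_=get_image('scene'); save('s5',cv2.resize(im2[200:320,110:250],None,fx=4,fy=4))
X,Y,Z=P[...,0],P[...,1],P[...,2]
rect(P,'ribtop',(X>.4)&(X<.56)&(Y>-.33)&(Y<-.22)&(Z>.125)&(Z<.145))
rect(P,'stand',(X>.4)&(X<.552)&(Y>-.33)&(Y<-.2)&(Z>.034)&(Z<.046))
E
```

```text
9.5667 [ 0.47469915 -0.2734022   0.21328761] [ 1.37470012  0.0508973  -0.56769134] 0.03802421702994527
ribtop 1351 [ 0.4716 -0.2739  0.1362] [ 474.7 -273.9] [  9.8 104.2] 87.2
stand 2770 [ 0.4669 -0.2728  0.041 ] [ 474.9 -273.4] [ 38.3 131.8] 88.0
```

View pics/w5.png

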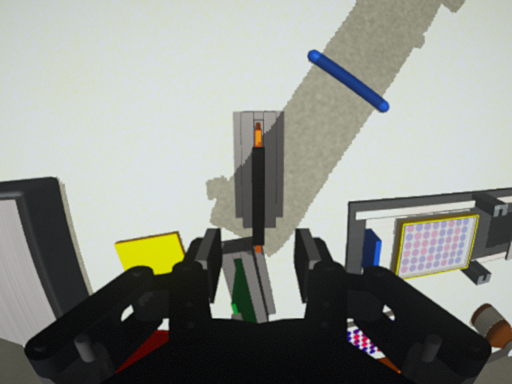

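View pics/s5.png

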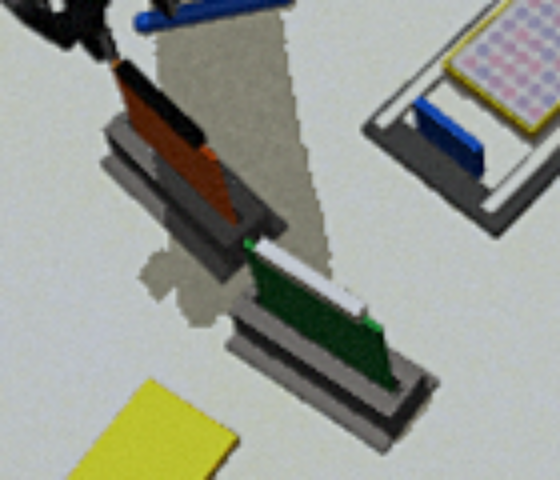

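The guard stands seated: rib top at z 0.136, centred on the stand to within 1 mm, and the spare is untouched. Next is the tab.

carry_out([
  {"jaw": 0.2, "tx": 0.0144, "ty": 0.011, "tz": 0, "yaw": 0.41},
  {"jaw": 0, "tx": 0.0144, "ty": 0.011, "tz": 0, "yaw": 0.41},
  {"jaw": 0, "tx": 0.0144, "ty": 0.011, "tz": 0, "yaw": 0.41},
  {"jaw": 0, "tx": 0.0144, "ty": 0.011, "tz": 0, "yaw": 0.41},
  {"jaw": 0, "tx": 0.0144, "ty": 0.011, "tz": 0, "yaw": 0.41},
  {"jaw": 0, "tx": 0.0144, "ty": 0.011, "tz": 0, "yaw": 0.41},
  {"jaw": 0, "tx": 0.0144, "ty": 0.011, "tz": 0, "yaw": 0.41},
  {"jaw": 0, "tx": 0.0144, "ty": 0.011, "tz": 0, "yaw": 0.41},
  {"jaw": 0, "tx": 0, "ty": 0, "tz": -0.01, "yaw": 0},
  {"jaw": 0, "tx": 0, "ty": 0, "tz": -0.015, "yaw": 0},
  {"jaw": 0, "tx": 0, "ty": 0, "tz": -0.015, "yaw": 0},
  {"jaw": 0, "tx": 0, "ty": 0, "tz": 0, "yaw": 0},
])

```text
t: 10.67
tool_pos: [0.5884, -0.1832, 0.1665]
eef_rot: [0.02, -3.135, -0.002]
force: [-0.4, 0.7, -0.5]
width: -0.0001
```

```bash
python3 - <<'E'
from h import *
s,im,d,P=wcloud(); print(s['t'],s['tool_pos'],s['force'],s['width'])
save('w6',im)
X,Y,Z=P[...,0],P[...,1],P[...,2]
rect(P,'tab',(X>.53)&(X<.65)&(Y>-.17)&(Y<-.1)&(Z>.045)&(Z<.065))
hsv=cv2.cvtColor(im,cv2.COLOR_BGR2HSV); H,S,V=[hsv[...,i].astype(int) for i in range(3)]
b=(H>100)&(H<125)&(S>150)
rect(P,'tabface',b&(X>.53)&(X<.65)&(Y>-.17)&(Y<-.1)&(Z>.02)&(Z<.045))
E
```

```text
10.6667 [ 0.58836253 -0.18322174  0.16648813] [-0.38862716  0.68673276 -0.510254  ] -0.00012134085745102505
tab 657 [ 0.5886 -0.1343  0.0549] [ 590.3 -133.7] [59.5  8.6] 0.68
tabface 224 [ 0.5867 -0.1369  0.0331] [ 588.4 -137.2] [ 5.5 56.1] 85.76
```

View pics/w6.png

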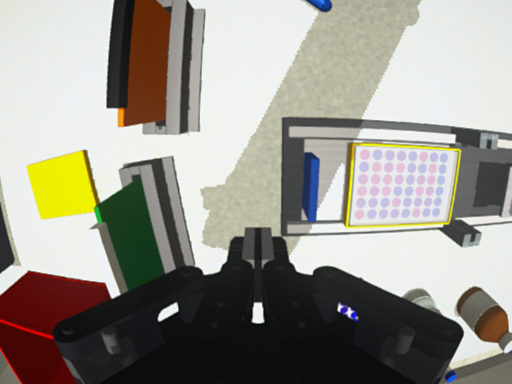

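The tab is at (312,187), ahead of the closed fingers. I go down in front of it.

carry_out([
  {"jaw": 0, "tx": 0.0015, "ty": 0, "tz": -0.015, "yaw": 0},
  {"jaw": 0, "tx": 0, "ty": 0, "tz": -0.018, "yaw": 0},
  {"jaw": 0, "tx": 0, "ty": 0, "tz": -0.018, "yaw": 0},
  {"jaw": 0, "tx": 0, "ty": 0, "tz": -0.018, "yaw": 0},
  {"jaw": 0, "tx": 0, "ty": 0, "tz": -0.018, "yaw": 0},
  {"jaw": 0, "tx": 0, "ty": 0, "tz": -0.018, "yaw": 0},
  {"jaw": 0, "tx": 0, "ty": 0, "tz": -0.016, "yaw": 0},
  {"jaw": 0, "tx": 0, "ty": 0, "tz": -0.012, "yaw": 0},
  {"jaw": 0, "tx": 0, "ty": 0, "tz": -0.007, "yaw": 0},
  {"jaw": 0, "tx": 0, "ty": 0, "tz": 0, "yaw": 0},
])

```text
t: 11.55
tool_pos: [0.5906, -0.1845, 0.0296]
eef_rot: [0.018, -3.139, -0.001]
force: [-0.4, 0.2, -0.2]
width: 0.0002
```

carry_out([
  {"jaw": 0, "tx": 0, "ty": 0.005, "tz": 0, "yaw": 0},
  {"jaw": 0, "tx": 0, "ty": 0.005, "tz": 0, "yaw": 0},
  {"jaw": 0, "tx": 0, "ty": 0.005, "tz": 0, "yaw": 0},
  {"jaw": 0, "tx": 0, "ty": 0.005, "tz": 0, "yaw": 0},
  {"jaw": 0, "tx": 0, "ty": 0.005, "tz": 0, "yaw": 0},
  {"jaw": 0, "tx": 0, "ty": 0.005, "tz": 0, "yaw": 0},
  {"jaw": 0, "tx": 0, "ty": 0.005, "tz": 0, "yaw": 0},
  {"jaw": 0, "tx": 0, "ty": 0.005, "tz": 0, "yaw": 0},
])

```text
t: 12.22
tool_pos: [0.5912, -0.145, 0.031]
eef_rot: [-0.018, 3.141, -0.001]
force: [-0.1, -2.3, 0.3]
width: -0.0002
```

carry_out([
  {"jaw": 0, "tx": -0.0005, "ty": 0.006, "tz": 0, "yaw": 0},
  {"jaw": 0, "tx": -0.0002, "ty": 0.01, "tz": 0, "yaw": 0},
  {"jaw": 0, "tx": -0.0002, "ty": 0.01, "tz": 0, "yaw": 0},
  {"jaw": 0, "tx": -0.0002, "ty": 0.01, "tz": 0, "yaw": 0},
  {"jaw": 0, "tx": -0.0002, "ty": 0.01, "tz": 0, "yaw": 0},
  {"jaw": 0, "tx": -0.0002, "ty": 0.01, "tz": 0, "yaw": 0},
  {"jaw": 0, "tx": -0.0002, "ty": 0.01, "tz": 0, "yaw": 0},
  {"jaw": 0, "tx": -0.0002, "ty": 0.01, "tz": 0, "yaw": 0},
  {"jaw": 0, "tx": -0.0002, "ty": 0.01, "tz": 0, "yaw": 0},
  {"jaw": 0, "tx": -0.0002, "ty": 0.01, "tz": 0, "yaw": 0},
  {"jaw": 0, "tx": -0.0002, "ty": 0.01, "tz": 0, "yaw": 0},
  {"jaw": 0, "tx": -0.0002, "ty": 0.01, "tz": 0, "yaw": 0},
])

```text
t: 13.22
tool_pos: [0.5883, -0.028, 0.0308]
eef_rot: [0.018, -3.141, 0.0]
force: [-0.3, -2.6, 2.8]
width: 0.0002
```

```bash
python3 - <<'E'
from h import *
s,im,d,P=wcloud(); print(s['t'],s['tool_pos'],s['force'],s['width'])
save('w7',im)
im2,_=get_image('scene'); save('s7',cv2.resize(im2[110:270,170:350],None,fx=3.5,fy=3.5))
E
```

```text
13.2167 [ 0.58833507 -0.02797361  0.03076783] [-0.28159907 -2.6176739   2.82943862] 0.00016941528806288685
```

View pics/s7.png

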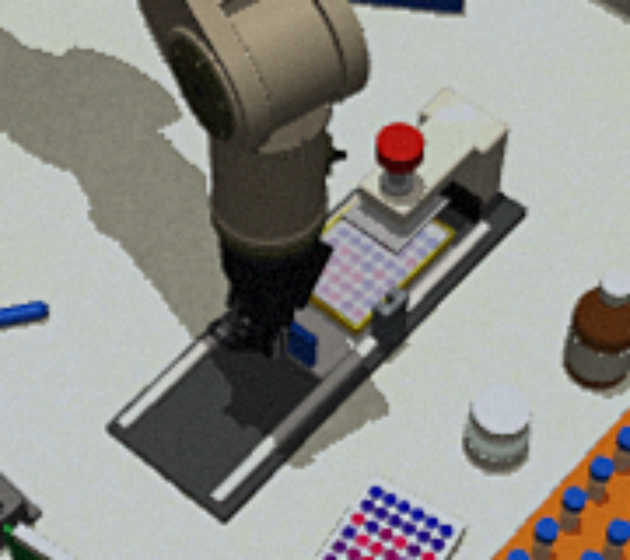

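View pics/w7.png

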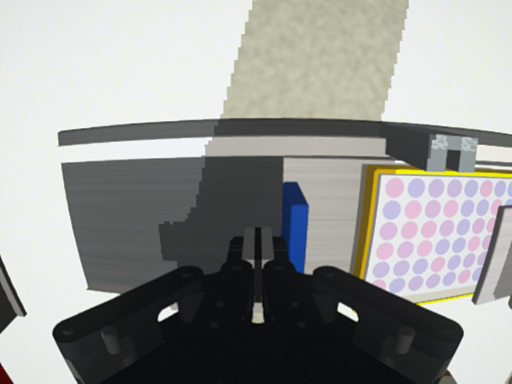

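The tray is sliding straight between the rails, about 45 mm short of home. I keep pushing more slowly.

carry_out([
  {"jaw": 0, "tx": 0, "ty": 0.006, "tz": 0, "yaw": 0},
  {"jaw": 0, "tx": 0, "ty": 0.006, "tz": 0, "yaw": 0},
  {"jaw": 0, "tx": 0, "ty": 0.006, "tz": 0, "yaw": 0},
  {"jaw": 0, "tx": -0.0005, "ty": 0.006, "tz": 0, "yaw": 0},
  {"jaw": 0, "tx": 0, "ty": 0.005, "tz": 0, "yaw": 0},
  {"jaw": 0, "tx": 0, "ty": 0.004, "tz": 0, "yaw": 0},
  {"jaw": 0, "tx": 0, "ty": 0.002, "tz": 0, "yaw": 0},
])

```text
t: 13.9
tool_pos: [0.5878, 0.0071, 0.0306]
eef_rot: [0.019, -3.141, -0.0]
force: [0.1, -1.7, -1.7]
width: 0.0001
```

carry_out([
  {"jaw": 0, "tx": 0, "ty": 0.002, "tz": 0, "yaw": 0},
  {"jaw": 0, "tx": 0, "ty": 0.002, "tz": 0, "yaw": 0},
  {"jaw": 0, "tx": 0, "ty": 0.001, "tz": 0, "yaw": 0},
])

```text
t: 14.15
tool_pos: [0.588, 0.0109, 0.0308]
eef_rot: [-0.018, 3.141, -0.001]
force: [1.1, -4.6, -0.9]
width: -0.0001
```

carry_out([
  {"jaw": 0, "tx": 0, "ty": 0.002, "tz": 0, "yaw": 0},
  {"jaw": 0, "tx": 0, "ty": 0.002, "tz": 0, "yaw": 0},
])

```text
t: 14.32
tool_pos: [0.5888, 0.0114, 0.0314]
eef_rot: [-0.013, 3.139, -0.006]
force: [3.2, -13.7, 1.5]
width: 0.0001
```

carry_out([
  {"jaw": 0, "tx": 0, "ty": 0.001, "tz": 0, "yaw": 0},
  {"jaw": 0, "tx": 0, "ty": 0.001, "tz": 0, "yaw": 0},
])

```text
t: 14.48
tool_pos: [0.5891, 0.0115, 0.0317]
eef_rot: [-0.01, 3.139, -0.009]
force: [2.3, -16.1, 1.7]
width: 0.0002
```

carry_out([
  {"jaw": 0, "tx": 0, "ty": 0.001, "tz": 0, "yaw": 0},
  {"jaw": 0, "tx": 0, "ty": 0, "tz": 0, "yaw": 0},
  {"jaw": 0, "tx": 0, "ty": 0, "tz": 0, "yaw": 0},
])

```text
t: 14.73
tool_pos: [0.5892, 0.0115, 0.0318]
eef_rot: [-0.009, 3.139, -0.01]
force: [2.0, -15.1, 1.7]
width: 0.0
```

carry_out([
  {"jaw": 0, "tx": 0, "ty": -0.01, "tz": 0, "yaw": 0},
  {"jaw": 0, "tx": 0, "ty": -0.01, "tz": 0, "yaw": 0},
  {"jaw": 0, "tx": 0, "ty": -0.02, "tz": 0.005, "yaw": 0},
  {"jaw": 0, "tx": 0, "ty": 0, "tz": 0.02, "yaw": 0},
  {"jaw": 0, "tx": 0, "ty": 0, "tz": 0.03, "yaw": 0},
  {"jaw": 0, "tx": 0, "ty": 0, "tz": 0.03, "yaw": 0},
  {"jaw": 0, "tx": 0, "ty": 0, "tz": 0.03, "yaw": 0},
  {"jaw": 0, "tx": 0, "ty": 0, "tz": 0.03, "yaw": 0},
  {"jaw": 0, "tx": 0, "ty": 0, "tz": 0.03, "yaw": 0},
  {"jaw": 0, "tx": 0, "ty": 0, "tz": 0.02, "yaw": 0},
  {"jaw": 0, "tx": 0, "ty": 0, "tz": 0.01, "yaw": 0},
  {"jaw": 0, "tx": 0, "ty": 0, "tz": 0, "yaw": 0},
])

```text
t: 15.73
tool_pos: [0.589, -0.0219, 0.2381]
eef_rot: [-0.018, 3.138, 0.002]
force: [1.0, 0.4, 0.2]
width: -0.0002
```

```bash
python3 - <<'E'
from h import *
s,im,d,P=wcloud(); print(s['t'],s['tool_pos'],s['force'],s['width'])
save('w8',im)
X,Y,Z=P[...,0],P[...,1],P[...,2]
hsv=cv2.cvtColor(im,cv2.COLOR_BGR2HSV); H,S,V=[hsv[...,i].astype(int) for i in range(3)]
b=(H>100)&(H<125)&(S>150)
rect(P,'tab',b&(X>.53)&(X<.65)&(Y>-.03)&(Y<.06)&(Z>.05)&(Z<.062))
rect(P,'knob',(X>.53)&(X<.65)&(Y>.08)&(Y<.2)&(Z>.148)&(Z<.162))
red=((H<6)|(H>174))&(S>150)&(V>90)
rect(P,'knob red',red&(X>.53)&(X<.65)&(Y>.08)&(Y<.2)&(Z>.150)&(Z<.162))
E
```

```text
15.7333 [ 0.58897733 -0.02191544  0.23812431] [1.00868534 0.35374733 0.20401864] -0.00020541327799500632
tab 321 [0.5872 0.0271 0.0556] [588.2  27.5] [59.3  7. ] 1.69
knob 1282 [0.5842 0.1278 0.1554] [584.8 130.2] [38.5 39.8] 12.71
knob red 1151 [0.5841 0.1282 0.1558] [584.9 129.5] [38.1 37.3] 35.27
```

View pics/w8.png

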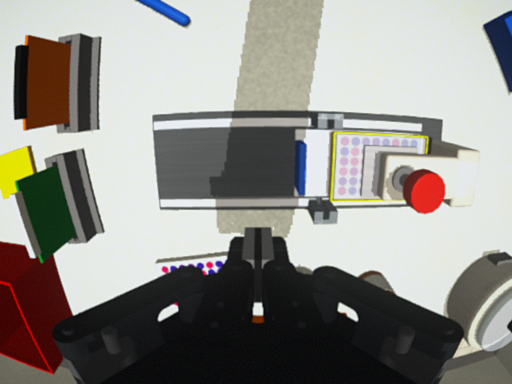

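The tab's outer face is at y ≈ 0.0235 against an expected 0.023, so the tray is home. Now the plunger: the knob is at (425,192), world (0.585, 0.130).

carry_out([
  {"jaw": 0, "tx": -0.001, "ty": 0.0125, "tz": 0, "yaw": 0},
  {"jaw": 0, "tx": -0.001, "ty": 0.02, "tz": 0, "yaw": 0},
  {"jaw": 0, "tx": -0.001, "ty": 0.025, "tz": 0, "yaw": 0},
  {"jaw": 0, "tx": -0.001, "ty": 0.025, "tz": 0, "yaw": 0},
  {"jaw": 0, "tx": 0, "ty": 0.025, "tz": 0, "yaw": 0},
  {"jaw": 0, "tx": 0, "ty": 0.025, "tz": 0, "yaw": 0},
  {"jaw": 0, "tx": 0, "ty": 0.014, "tz": -0.01, "yaw": 0},
  {"jaw": 0, "tx": 0, "ty": 0.006, "tz": -0.015, "yaw": 0},
  {"jaw": 0, "tx": 0, "ty": 0, "tz": -0.02, "yaw": 0},
  {"jaw": 0, "tx": 0, "ty": 0, "tz": -0.015, "yaw": 0},
  {"jaw": 0, "tx": 0, "ty": 0, "tz": -0.005, "yaw": 0},
  {"jaw": 0, "tx": 0, "ty": 0, "tz": 0, "yaw": 0},
])

```text
t: 16.78
tool_pos: [0.5821, 0.1303, 0.1676]
eef_rot: [0.018, -3.136, 0.003]
force: [-0.6, -0.6, -0.4]
width: -0.0002
```

carry_out([
  {"jaw": 0, "tx": 0, "ty": 0, "tz": 0, "yaw": 0},
  {"jaw": 0, "tx": 0, "ty": 0, "tz": -0.005, "yaw": 0},
  {"jaw": 0, "tx": 0, "ty": 0, "tz": 0, "yaw": 0},
])

```text
t: 17.03
tool_pos: [0.5841, 0.1304, 0.1658]
eef_rot: [-0.017, 3.141, 0.0]
force: [-0.8, 0.0, -0.0]
width: -0.0001
```

carry_out([
  {"jaw": 0, "tx": 0.0005, "ty": 0, "tz": -0.003, "yaw": 0},
  {"jaw": 0, "tx": 0, "ty": 0, "tz": -0.003, "yaw": 0},
  {"jaw": 0, "tx": 0, "ty": 0, "tz": -0.003, "yaw": 0},
  {"jaw": 0, "tx": 0, "ty": 0, "tz": -0.003, "yaw": 0},
  {"jaw": 0, "tx": 0, "ty": 0, "tz": -0.003, "yaw": 0},
  {"jaw": 0, "tx": 0, "ty": 0, "tz": 0, "yaw": 0},
])

```text
t: 17.53
tool_pos: [0.5845, 0.1305, 0.1504]
eef_rot: [0.018, -3.141, 0.0]
force: [-0.4, 0.0, 2.3]
width: -0.0001
```

carry_out([
  {"jaw": 0, "tx": 0, "ty": 0, "tz": -0.003, "yaw": 0},
  {"jaw": 0, "tx": 0, "ty": 0, "tz": -0.003, "yaw": 0},
  {"jaw": 0, "tx": 0, "ty": 0, "tz": -0.003, "yaw": 0},
  {"jaw": 0, "tx": 0, "ty": 0, "tz": 0, "yaw": 0},
])

```text
t: 17.87
tool_pos: [0.5846, 0.1306, 0.1413]
eef_rot: [-0.018, 3.141, -0.0]
force: [0.4, 0.3, 3.9]
width: 0.0001
```

carry_out([
  {"jaw": 0, "tx": 0, "ty": 0, "tz": -0.0025, "yaw": 0},
  {"jaw": 0, "tx": 0, "ty": 0, "tz": -0.0015, "yaw": 0},
  {"jaw": 0, "tx": 0, "ty": 0, "tz": 0, "yaw": 0},
])

```text
t: 18.12
tool_pos: [0.5846, 0.1306, 0.1376]
eef_rot: [-0.018, 3.141, -0.0]
force: [0.7, -0.3, 4.1]
width: 0.0001
```

carry_out([
  {"jaw": 0, "tx": 0, "ty": 0, "tz": -0.0015, "yaw": 0},
  {"jaw": 0, "tx": 0, "ty": 0, "tz": 0, "yaw": 0},
])

```text
t: 18.28
tool_pos: [0.5846, 0.1306, 0.1362]
eef_rot: [-0.018, 3.141, -0.0]
force: [0.0, 0.1, 4.0]
width: -0.0001
```

carry_out([
  {"jaw": 0, "tx": 0, "ty": 0, "tz": -0.001, "yaw": 0},
  {"jaw": 0, "tx": 0, "ty": 0, "tz": 0, "yaw": 0},
])

```text
t: 18.45
tool_pos: [0.5846, 0.1306, 0.1353]
eef_rot: [-0.018, 3.141, -0.0]
force: [0.3, 0.1, 4.2]
width: 0.0001
```

carry_out([
  {"jaw": 0, "tx": 0, "ty": 0, "tz": -0.0015, "yaw": 0},
  {"jaw": 0, "tx": 0, "ty": 0, "tz": 0, "yaw": 0},
])

```text
t: 18.62
tool_pos: [0.5846, 0.1306, 0.1344]
eef_rot: [-0.018, 3.141, 0.001]
force: [-2.7, -0.7, 10.4]
width: -0.0002
```

The force stepped to 10 N at z ≈ 0.1345, which is the first stop. I pause there.

carry_out([
  {"jaw": 0, "tx": 0, "ty": 0, "tz": -0.001, "yaw": 0},
  {"jaw": 0, "tx": 0, "ty": 0, "tz": 0, "yaw": 0},
  {"jaw": 0, "tx": 0, "ty": 0, "tz": 0, "yaw": 0},
  {"jaw": 0, "tx": 0, "ty": 0, "tz": 0, "yaw": 0},
  {"jaw": 0, "tx": 0, "ty": 0, "tz": 0, "yaw": 0},
  {"jaw": 0, "tx": 0, "ty": 0, "tz": 0, "yaw": 0},
  {"jaw": 0, "tx": 0, "ty": 0, "tz": 0, "yaw": 0},
  {"jaw": 0, "tx": 0, "ty": 0, "tz": 0, "yaw": 0},
  {"jaw": 0, "tx": 0, "ty": 0, "tz": 0, "yaw": 0},
  {"jaw": 0, "tx": 0, "ty": 0, "tz": 0, "yaw": 0},
  {"jaw": 0, "tx": 0, "ty": 0, "tz": 0, "yaw": 0},
  {"jaw": 0, "tx": 0, "ty": 0, "tz": 0, "yaw": 0},
])

```text
t: 19.62
tool_pos: [0.5846, 0.1306, 0.1338]
eef_rot: [-0.018, 3.141, 0.001]
force: [-3.0, -1.2, 10.6]
width: -0.0002
```

carry_out([
  {"jaw": 0, "tx": 0, "ty": 0, "tz": -0.003, "yaw": 0},
  {"jaw": 0, "tx": 0, "ty": 0, "tz": -0.003, "yaw": 0},
  {"jaw": 0, "tx": 0, "ty": 0, "tz": -0.003, "yaw": 0},
  {"jaw": 0, "tx": 0, "ty": 0, "tz": -0.002, "yaw": 0},
  {"jaw": 0, "tx": 0, "ty": 0, "tz": 0, "yaw": 0},
  {"jaw": 0, "tx": 0, "ty": 0, "tz": 0, "yaw": 0},
])

```text
t: 20.12
tool_pos: [0.5847, 0.1306, 0.1234]
eef_rot: [-0.018, 3.141, 0.001]
force: [-4.5, -1.3, 15.8]
width: -0.0001
```

carry_out([
  {"jaw": 0, "tx": 0, "ty": 0, "tz": -0.002, "yaw": 0},
  {"jaw": 0, "tx": 0, "ty": 0, "tz": -0.001, "yaw": 0},
  {"jaw": 0, "tx": 0, "ty": 0, "tz": 0, "yaw": 0},
  {"jaw": 0, "tx": 0, "ty": 0, "tz": 0, "yaw": 0},
  {"jaw": 0, "tx": 0, "ty": 0, "tz": 0, "yaw": 0},
  {"jaw": 0, "tx": 0, "ty": 0, "tz": 0, "yaw": 0},
])

```text
t: 20.62
tool_pos: [0.5848, 0.1306, 0.1229]
eef_rot: [-0.017, 3.14, 0.004]
force: [-14.2, -2.9, 35.8]
width: -0.0001
```

The hard stop is clear: 36 N with no further travel. I release upward.

carry_out([
  {"jaw": 0, "tx": 0, "ty": 0, "tz": 0.003, "yaw": 0},
  {"jaw": 0, "tx": 0, "ty": 0, "tz": 0.005, "yaw": 0},
  {"jaw": 0, "tx": 0, "ty": 0, "tz": 0.008, "yaw": 0},
  {"jaw": 0, "tx": 0, "ty": 0, "tz": 0.01, "yaw": 0},
  {"jaw": 0, "tx": 0, "ty": 0, "tz": 0.01, "yaw": 0},
  {"jaw": 0, "tx": 0, "ty": 0, "tz": 0.015, "yaw": 0},
  {"jaw": 0, "tx": 0, "ty": 0, "tz": 0.02, "yaw": 0},
  {"jaw": 0, "tx": 0, "ty": 0, "tz": 0.02, "yaw": 0},
  {"jaw": 0, "tx": 0, "ty": 0, "tz": 0.02, "yaw": 0},
  {"jaw": 0, "tx": 0, "ty": 0, "tz": 0.015, "yaw": 0},
  {"jaw": 0, "tx": 0, "ty": 0, "tz": 0, "yaw": 0},
])

```text
t: 21.53
tool_pos: [0.5854, 0.1306, 0.2481]
eef_rot: [-0.018, 3.138, 0.002]
force: [0.3, -0.5, -0.1]
width: 0.0004
```

carry_out([
  {"jaw": 0, "tx": 0, "ty": -0.02, "tz": 0, "yaw": 0},
  {"jaw": 0, "tx": 0, "ty": -0.03, "tz": 0, "yaw": 0},
  {"jaw": 0, "tx": 0, "ty": -0.03, "tz": 0, "yaw": 0},
  {"jaw": 0, "tx": 0, "ty": -0.03, "tz": 0, "yaw": 0},
  {"jaw": 0, "tx": 0, "ty": -0.03, "tz": 0, "yaw": 0},
  {"jaw": 0, "tx": 0, "ty": -0.02, "tz": 0, "yaw": 0},
  {"jaw": 0, "tx": 0, "ty": 0, "tz": 0, "yaw": 0},
  {"jaw": 0, "tx": 0, "ty": 0, "tz": 0, "yaw": 0},
])

```text
t: 22.2
tool_pos: [0.5837, -0.0311, 0.2439]
eef_rot: [0.013, -3.14, 0.001]
force: [0.2, 0.7, 0.4]
width: 0.0
```

```bash
python3 - <<'E'
from h import *
s,im,d,P=wcloud(); print(s['t'],s['tool_pos'],s['force'],s['width'])
save('w9',im)
z8=cv2.imread('pics/w8.png')
X,Y,Z=P[...,0],P[...,1],P[...,2]
hsv=cv2.cvtColor(im,cv2.COLOR_BGR2HSV); H,S,V=[hsv[...,i].astype(int) for i in range(3)]
b=(H>100)&(H<125)&(S>150)
rect(P,'tab',b&(X>.53)&(X<.65)&(Y>-.03)&(Y<.06)&(Z>.05)&(Z<.062))
rect(P,'knob',(X>.53)&(X<.65)&(Y>.08)&(Y<.2)&(Z>.140)&(Z<.165))
m=(X>.56)&(X<.61)&(Y>.065)&(Y<.085)&(Z<.07); print('lid z',np.median(Z[m]),m.sum())
q=np.load('pics/w1.npz')['P']; m=(q[...,0]>.56)&(q[...,0]<.61)&(q[...,1]>-.09)&(q[...,1]<.02)&(q[...,2]<.07);print('lid before',np.median(q[m][:,2]))
im2,_=get_image('scene'); save('s9',im2)
E
```

```text
22.2 [ 0.5836863  -0.03110079  0.24392868] [0.21652371 0.66671636 0.40768613] 7.414867358236535e-06
tab 323 [0.5868 0.0271 0.0556] [588.5  27.4] [59.4  7.4] 2.25
knob 1361 [0.5835 0.1263 0.154 ] [585.2 130.3] [38.9 39.7] 35.62
lid z 0.03869874045225069 778
lid before 0.04203052098244736
```

View pics/w9.png

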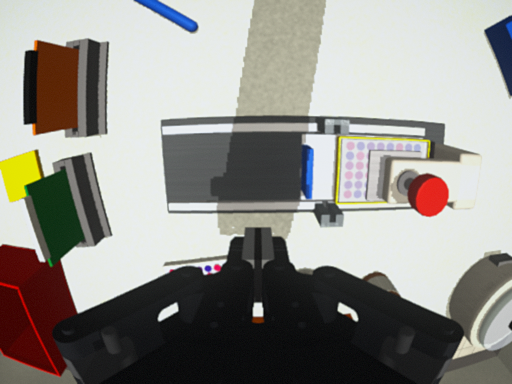

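View pics/s9.png

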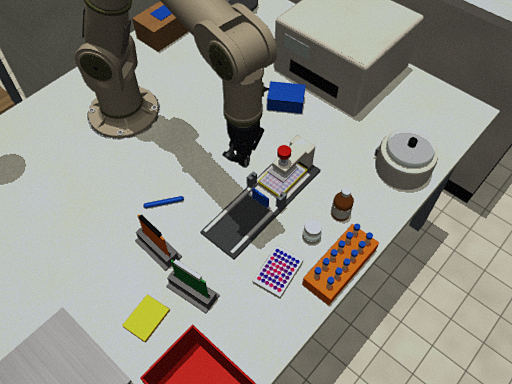

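The tray is home, the lid is about 3.3 mm lower, the knob is back up, the guard is standing and the bystanders are in place. I hand it in.

```bash
python3 - <<'E'
from h import *
print(r.close_job())
E
```

```text
the job is handed in; nothing more can be done
None
```

The job is done and handed in at about 22 s of the 64 s allowed; the interface gave no verdict.

**What I did**
- **Guard:** I lifted it out of the press by its rib and stood it in the empty stand. After I let go, the rib top was at z ≈ 0.136 m, and the guard was within 1 mm of the stand's centre.
- **Tray:** I pushed it by the tab to the back stop, where the force rose to about 16 N. The tab face measured y ≈ 0.0235 m against 0.023 m expected.
- **Plunger:** I felt the first stop as a step to about 10 N and paused about 1 s. I then pressed on to the hard stop (36 N, about 32 mm of travel), held about 0.4 s and released.

**Last checks**
- **Lid:** It read about 3.3 mm lower than before, which fits the 3 mm of travel to fully home.
- **Tray:** The tab had not moved after the pressing.
- **Knob:** It looked fully up. Its measured height was z ≈ 0.154 m, about 1–2 mm below the earlier readings. I took this as the wider height band letting in pixels from the knob's side, and did not re-measure it.
- **Rest of the scene:** In the last pictures the guard was still standing, the spare panel and bystanders looked unmoved, and the gripper was clear of everything.

No check failed. The scene and top cameras differed from the wrist camera by up to about 4 mm, so I relied on the wrist views for fine placement.

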